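# Torque the rotor nut of a bench centrifuge

### The job

A rotor has just been fitted in the small centrifuge and its centre nut is still loose. Take the torque wrench from its rest, put its socket fully down over the nut and turn it clockwise until the handle breaks over at its hinge; stop there, without pushing the handle on to its stop or leaning hard on the rotor. Then lift the wrench off without loosening the nut again and lay it back in its rest as you found it, leaving everything else on the bench where it is.

Things in the scene. Friction and masses are not known exactly. Their poses are not given: they have to be found in the camera images.
- centrifuge: Small white bench centrifuge, 216 x 224 mm, rim 105 mm high, console in front (-x), lid standing open at its back up to 295 mm high. Origin: on the worktop under the rotor's axis, z up, x to its back. In it an aluminium rotor, 147 mm across, with 18 holes and one domed hexagon nut in its middle. The drive is locked: only the nut turns.
- nut_foot (a point): On the rotor's axis at the foot of the nut, on the flat hub; axes of the centrifuge, they do not turn with the nut. The nut is a hexagon 32 mm across flats, 13 mm high, with a dome 27 mm across that ends 21 mm above here. Centrifuge rim: 7 to 10 mm above here, 85 mm out. The heading of the flats is not measured: look, or turn the lightly set socket until it drops over.
- rotor_nut (a joint): How far the nut has been turned, rad; grows clockwise from above (tightening). It starts 0.3 to 0.65 rad short of tight; the reading at which it comes tight is not told. Until then it turns against about 0.12 N m, there it stops hard.
- wrench: Head of the steel break-over torque wrench (0.4 kg in all, 193 mm from socket axis to handle end); origin as socket. Head 37 mm across, its top 65 mm above the socket's mouth; the level handle runs from it along x.
- socket (a point): Middle of the mouth of the wrench's socket; z up into the head, x from the head along the handle. Socket: 49 mm across outside, hexagon 33.8 mm across flats (1.8 mm play on the nut) with a small lead-in, 24 mm deep. Fully down on the nut its rim stands on the hub and this point is at nut_foot; set on top of the hexagon's corners it is about 10 mm higher.
- wrench_hinge (a point): Upright hinge pin between head and handle, 30 mm from the socket axis, 50 mm above the mouth; axes of the head. A spring holds the handle straight; turned clockwise against a tight nut it breaks over when the moment at this pin reaches 1.0 N m (1.1 to 1.4 on the nut), then swings on with the moment falling, to half at 0.2 rad, up to a hard stop at 0.30 rad. Let go, it springs straight.
- wrench_grip (a point): Centre of the wrench's rubber grip (76 mm long, 22 wide, 20 high), 115 mm from the socket axis, 50 mm above the mouth's level; x along the handle to its end, z up. About 8 to 12 N sideways here, clockwise, breaks the handle over. Its x against socket's x is the angle broken over (seen by eye or felt while it is held).
- rest: The wrench's rest, fixed: a grey base plate 240 x 70 x 8 mm; origin on the worktop under its peg, x along the plate to the fork, z up.
- rest_peg (a point): Foot of the rest's round peg (26 mm across, 16 high) on the plate's top, axes of the rest; the socket stands over this peg and socket is here when the wrench is home.
- rest_grip (a point): Where wrench_grip is when the wrench lies home: 115 mm along x from rest_peg and 50 mm above it. 56 mm farther along x a steel fork with flared cheeks (27 mm between them, 16 mm thick, tops 12 mm above this point) carries the handle's end from below.
- timer: white lab timer with three buttons, 66 x 62 x 22 mm, lying in front of the centrifuge; a bystander. Origin: centre of its underside.
- petri: lidded petri dish, 61 mm across, 14 mm high; a bystander. Origin: centre of its underside.
- pen: slim pen, 149 mm long, 9 mm thick; a bystander. Origin: centre of its underside.
- calculator: desk calculator, 156 x 108 x 31 mm; a bystander. Origin: centre of its underside.
- slide_box: flat box for microscope slides with a snap lid, 87 x 100 x 34 mm; a bystander. Origin: centre of its underside.
- dropper: standing dropper bottle, 37 mm across, 100 mm high; a bystander. Origin: centre of its underside.
- carton: small upright reagent carton, 40 x 62 x 85 mm, beside the centrifuge; a bystander. Origin: centre of its underside.
- tape: roll of tape lying flat, 75 mm across, 19 mm high; a bystander. Origin: centre of its underside.

How it is judged:
On the way, in this order (a step that is already met when the one before it is completed fails the run):
1. the socket is fully down over the nut (horizontal distance between socket and nut_foot below 0.0035 m and z of socket in the frame of nut_foot below 0.004 m and angle between the z axis of socket and the z axis of nut_foot, either way round below 0.06 rad), for 0.1 s.
2. with the socket on the nut, the handle has broken over (all of step 1 and angle between the x axis of socket and the x axis of wrench_grip, either way round above 0.08 rad and value of joint rotor_nut above 2.04 rad), for 0.1 s.
At the end, for the whole second after the job is handed in: The wrench lies home and still in its rest, let go: socket over the peg within 7 mm sideways and 4 mm of the plate, grip within 10 mm sideways and 5 mm in height of where it was; the nut is still within 0.06 rad of tight (horizontal distance between socket and rest_peg below 0.007 m and horizontal distance between wrench_grip and rest_grip below 0.01 m and z of socket in the frame of rest_peg below 0.004 m and z of wrench_grip in the frame of rest_grip between -0.005 and 0.005 m and value of joint rotor_nut above 2.04 rad and linear speed of wrench below 0.02 m/s and contact force between the fingers and wrench below 0.1 N); the robot touches nothing.
It fails at once if on the nut, the handle was pushed on to (nearly) its stop, more than 0.26 rad broken over: over-torque (angle between the x axis of socket and the x axis of wrench_grip, either way round above 0.26 rad and distance between socket and nut_foot below 0.015 m).
It fails at once if the socket was pressed down on the rotor hub with more than 40 N (contact force between rotor_c1 and wrench above 40 N).
It fails at once if a bystander (timer, petri dish, pen, calculator, slide box, dropper bottle, carton, tape) was moved more than 3 cm (distance of any of timer, petri, pen, calculator, slide_box, dropper, carton, tape from where it was at the start of the episode above 0.03 m).
It also fails if it takes over 72 s, if anything falls off the work surface, if the arm or the gripper's body presses on something with over 40 N, if the wrist force passes 120 N, or if a joint passes its speed limit or range.

### The arm

A 6-joint arm with a two-finger parallel gripper is mounted at the origin on a cart in front of the work surface, level with it; the furniture and walls round the work are solid. World frame = base frame: x ahead of the robot, y to its left, z up, the work surface at z = 0. Lengths are in m, angles in rad, forces in N, time in s.
With the tool pointing down it reaches from about 0.3 to 0.775 m from the base axis. Payload 14.6 kg.
Tool frame: the origin (TCP) lies midway between the tips of the shut fingers; the grasp point (between the pads) lies 19 mm behind it; z points along the fingers, y is the line along which they close (so a half turn about z gives the same grasp; the last joint's range is limited). The gripper opens to 85 mm and grips with 20 to 120 N. Pads are 22 mm wide; open, the fingers measure 114 mm over their backs; the gripper's body (76 mm by 85 mm) begins 54 mm behind the grasp point. The pads swing forward as they close: fully open they stand 13 mm farther back than shut.
Start: joints at [1.099, 0.3, 1.521, -0, 1.321, -0.067], TCP at [0.217, 0.506, 0.231] pointing down, gripper open.
Joint ranges: [-3.03, 3.03], [-0.79, 2.21], [0.23, 2.52], [-1.04, 4.18], [0, 3.07], [-2.55, 2.55]. Speed limits (rad/s): [2.22, 2.22, 2.57, 3.14, 3.14, 3.14].

### API

Orientations are given as a unit quaternion [w, x, y, z].
In Python, from station import env, viewer gives the robot as it stands. The module is installed in compiled form; this text tells all that it offers.
- The arm moves only by the shell command python3 -m inch 'ROWS' [OPENING]. ROWS is JSON, a list of rows, each a list of 4 numbers: the shift along the tool's x, y, z in mm, then the turn about the tool's z in degrees. A call has 1 to 8 rows; each row is the pose to reach, as a shift and turn from the pose commanded when the call began, along the tool's axes at that moment; what a row does not reach only later rows make up. A row lasts 1/8 s, in which the tool goes at most 62.5 mm and 10.7 degrees, less where a joint would pass 70% of its speed; a pose out of reach is approached as far as the arm can. A call with a gripper value outside its range is refused whole. OPENING is the finger opening in mm, from 0 to 85.4, set as the call begins (- or left out, the last holds). The fingers move at their own pace and stop on an object; the grip force is fixed at half the most. Time passes only in rows, so rows that repeat a pose let the fingers close. It gives the time, the measured TCP pose, the force, the opening and the grip force at its end, in the units of the state.
- env.state(): the state, without advancing time (a new reading comes with each control period).
- viewer.camera(name): name is "side" or "top"; returns the picture (384x512x3 uint8, red, green, blue); there is no depth.
- viewer.camera_params(name): a dict with "K" (3x3 intrinsics, pixels), "rvec" (rotation vector, rad) and "tvec" (3), from world to camera coordinates, as OpenCV has them. Camera axes: x right, y down, z forward; pixel columns grow to the right and rows downward; lengths in m; the calibration is good to about 2 mm. A picture is of the moment at which its call begins. camera_params takes no time and is no camera call.
- env.hand_in(): hands the job in; it is judged then, once.
Trained networks look in the newest picture that a camera, given by its name, has taken for a name from the list of things; names that differ only in an ending like _2 or _b are one class to them, and where a whole thing is asked for, a point or a joint stands for the part that bears it (a point fixed in the world has none). Each returns a list of dicts, best first, with "conf" (0 to 1); they miss things now and then, are a little off and sometimes report something else, mostly with a low value. They report only what shows in the picture. A call takes as long as a camera call.
- viewer.recognise(camera, target): "bbox" ([left, top, right, bottom] as shares, 0 to 1, of the picture: columns of its width, rows of its height, round what is visible of it).
- viewer.outline_of(camera, target): "region" (384x512 bool, what is visible of it) and "bbox" ([left, top, right, bottom] as shares, 0 to 1, of the picture: columns of its width, rows of its height, round what is visible of it).
The state is a dict: "time": time; "q": joint angles; "joint_vel": joint speeds; "joint_efforts": joint torques, N m; "tcp_pos": TCP position; "ee_rot": TCP orientation; "contact_force": force on the tool from outside, world axes, zero at the start; "ft_torque": the same for the moment, N m; "gripper_width": finger opening in m; "grip_force": force on a finger pad.
Only numpy, scipy, OpenCV 4.12 (cv2) and the standard library are available. Lean on these libraries where they do the work, as an engineer would, in place of code of your own. Each camera call takes 0.05 s, during which the arm holds its last target. There are 200 camera calls.

## Working session

There is one attempt and no reset: what is moved stays moved. The work goes in short steps, Python scripts to look and compute and a shell command to move; the robot and the scene stay as the last step left them, time stands still between calls to the robot, and variables do not carry over. Pictures are saved under pics/ and viewed, at most 12 in all, crops included, and the job is handed in when it is done.

```bash
mkdir -p pics
cat > h.py <<'E'
import numpy as np,cv2
from station import env,viewer
def cam(n):
    p=viewer.camera_params(n); return np.array(p["K"],float),cv2.Rodrigues(np.array(p["rvec"],float))[0],np.array(p["tvec"],float).ravel()
def proj(n,X):
    K,R,t=cam(n); x=(K@(R@np.atleast_2d(X).T+t[:,None])).T; return x[:,:2]/x[:,2:]
def back(n,uv,z):
    K,R,t=cam(n); uv=np.atleast_2d(uv); d=(R.T@np.linalg.inv(K)@np.c_[uv,np.ones(len(uv))].T).T; c=-R.T@t
    return c+d*((z-c[2])/d[:,2])[:,None]
def snap(n,f):
    im=viewer.camera(n); cv2.imwrite(f,im[:,:,::-1]); return im
E
python3 - <<'E'
from h import *
a=snap("top","pics/t0.png");b=snap("side","pics/s0.png")
cv2.imwrite("pics/a.png",cv2.resize(np.vstack([a,b])[:,:,::-1],None,fx=.78,fy=.78))
for n in("top","side"):
    K,R,t=cam(n);print(n,K[0,0],-R.T@t,R[2])
    for o in ["wrench","wrench_grip","rest","rotor_nut","centrifuge"]:
        print(n,o,[(round(r["conf"],2),np.round(np.array(r["bbox"])*[512,384,512,384],1)) for r in viewer.recognise(n,o)[:2]])
print(env.state())
E
```

```text
top 390.7530207840733 [0.37192757 0.01528686 1.43989117] [ 0.10602681 -0.0075506  -0.9943346 ]
top wrench [(0.6, array([316.7, 163.9, 327.4, 223.9]))]
top wrench_grip [(0.83, array([320.8, 177.7, 331.1, 227. ]))]
top rest [(0.55, array([311.3, 165. , 333.9, 228.4]))]
top rotor_nut [(0.55, array([256.7, 209.1, 277. , 231.4])), (0.46, array([231.9, 160.9, 236.4, 168.9]))]
top centrifuge [(0.91, array([198.8, 111. , 270.2, 209.6]))]
side 376.6299023946269 [-0.13372637 -0.89839249  0.51604296] [ 0.52890068  0.77067966 -0.35541094]
side wrench [(0.66, array([270.5, 219.7, 336.1, 247. ]))]
side wrench_grip [(0.92, array([268.6, 225.5, 317.4, 246.6]))]
side rest [(0.66, array([261.8, 232.7, 338.8, 272.7]))]
side rotor_nut [(0.38, array([254.2, 173.5, 269.4, 181.9]))]
side centrifuge [(0.95, array([218.4, 113.2, 315.3, 218.8]))]
{'time': 0.6, 'q': array([ 1.09939987e+00,  2.99883886e-01,  1.52099566e+00, -3.94383722e-05,
        1.32072016e+00, -6.65773998e-02]), 'joint_vel': array([ 0.00214527, -0.00182421, -0.00092336, -0.00042093,  0.00038941,
       -0.0003626 ]), 'joint_efforts': array([ 1.06055529e-04, -5.43179834e+01, -3.61882246e+01, -1.12749481e-05,
        6.13494904e-04,  8.19566793e-06]), 'tcp_pos': array([0.21661254, 0.50553343, 0.23129126]), 'ee_rot': array([ 1.74821127e-05,  2.01025468e-01,  9.79586015e-01, -8.47513427e-06]), 'contact_force': array([ 0.21345616, -0.41212005, -0.31574505]), 'ft_torque': array([-0.04367369,  0.02448681,  0.07784037]), 'grip_force': 0.0, 'gripper_width': 0.08521953794237301}
```

View pics/a.png

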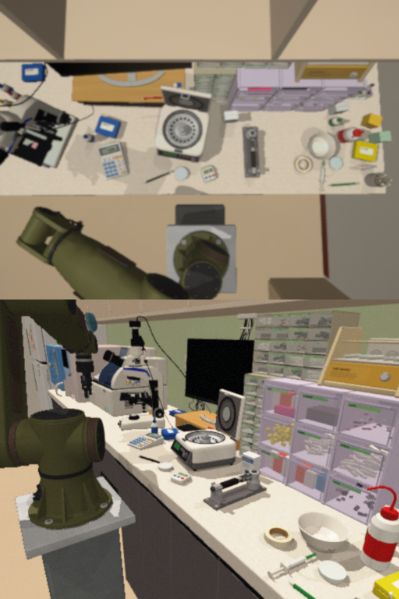

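The top view shows the centrifuge at about (234,160), the rest at (322,195) and the robot below. I'll crop closer.

Run:
```python
from h import *
a=cv2.imread("pics/t0.png")[105:240,190:350];b=cv2.imread("pics/s0.png")[165:280,210:350]
A=cv2.resize(a,None,fx=5,fy=5,interpolation=cv2.INTER_CUBIC)[:600]
cv2.imwrite("pics/tc.png",A[:600,:800])
B=cv2.resize(b,None,fx=5,fy=5,interpolation=cv2.INTER_CUBIC);cv2.imwrite("pics/sc.png",B)
# outlines
for n in("top","side"):
    for o in ["wrench","wrench_grip","rest","rotor_nut"]:
        for r in viewer.outline_of(n,o)[:1]:
            v,u=np.nonzero(r["region"])
            (c,s,ang)=cv2.minAreaRect(np.c_[u,v].astype(np.float32)); print(n,o,round(r["conf"],2),len(u),u.mean().round(1),v.mean().round(1),np.round(cv2.boxPoints((c,s,ang)),1).tolist())
```

```text
top wrench 0.61 453 323.8 191.5 [[314.70001220703125, 166.10000610351562], [327.8999938964844, 165.6999969482422], [329.70001220703125, 223.89999389648438], [316.5, 224.3000030517578]]
top wrench_grip 0.76 339 325.0 202.7 [[321.0, 176.0], [329.0, 176.0], [329.0, 225.0], [321.0, 225.0]]
top rest 0.85 756 320.8 196.9 [[310.70001220703125, 163.10000610351562], [329.6000061035156, 162.0], [333.1000061035156, 226.6999969482422], [314.20001220703125, 227.6999969482422]]
top rotor_nut 0.49 257 267.7 222.4 [[257.3999938964844, 217.1999969482422], [272.70001220703125, 212.10000610351562], [277.8999938964844, 227.6999969482422], [262.6000061035156, 232.8000030517578]]
side wrench 0.88 783 308.9 232.7 [[269.1000061035156, 220.10000610351562], [332.3999938964844, 217.60000610351562], [333.3999938964844, 242.8000030517578], [270.1000061035156, 245.3000030517578]]
side wrench_grip 0.58 388 294.7 233.9 [[268.5, 238.6999969482422], [320.3999938964844, 220.3000030517578], [323.29998779296875, 228.60000610351562], [271.3999938964844, 247.0]]
side rest 0.65 1170 295.3 251.2 [[261.3999938964844, 267.29998779296875], [263.20001220703125, 233.39999389648438], [340.29998779296875, 237.39999389648438], [338.6000061035156, 271.20001220703125]]
side rotor_nut 0.61 57 262.7 175.2 [[258.0, 172.0], [267.0, 172.0], [267.0, 178.0], [258.0, 178.0]]
```

View pics/tc.png

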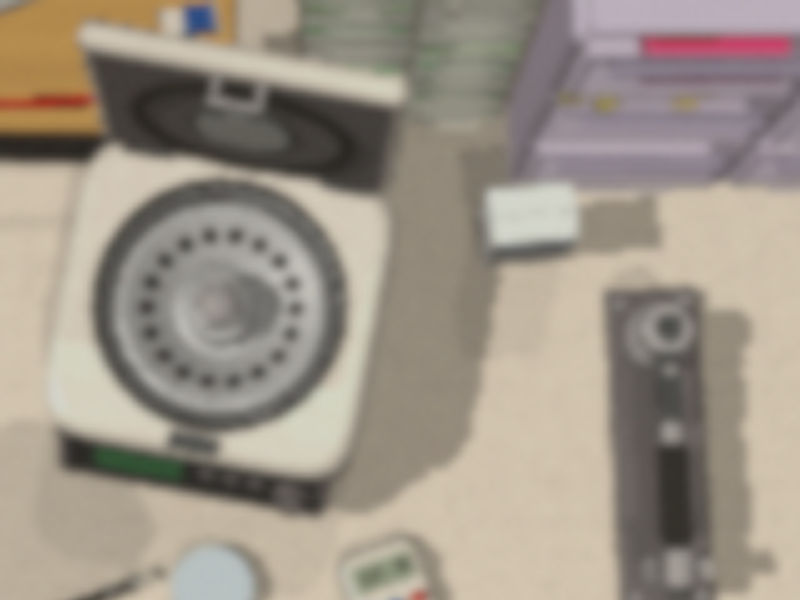

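View pics/sc.png

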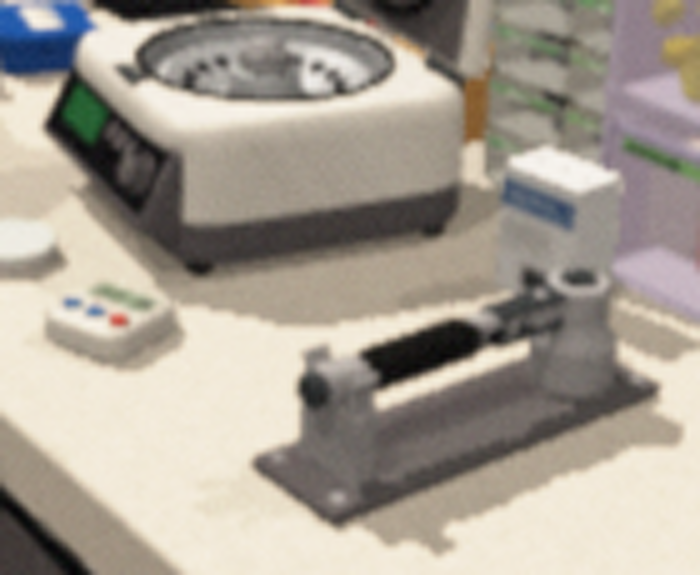

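The top crop shows the head top at about (668,326), i.e. pixel (323.6,170.2), and the grip centre at (675,494), i.e. (325,203.8). The rotor centre is at (220,306), i.e. (234,166.2). The side crop shows the handle end at (315,388) and the head top at (585,275). All poses follow from these.

```bash
cat >> h.py <<'E'
from scipy.optimize import least_squares
def fit(pts,nv=3):
    # pts: (cam,uv,local xyz) ; unknown x,y,yaw
    def f(p):
        c,s=np.cos(p[2]),np.sin(p[2]);r=[]
        for n,uv,l in pts: r.append((proj(n,[p[0]+c*l[0]-s*l[1],p[1]+s*l[0]+c*l[1],l[2]])[0]-uv))
        return np.ravel(r)
    o=least_squares(f,[.5,-.2,3.1]);return o.x,o.fun.reshape(-1,2)
def step(target,yaw):  # world TCP target, world heading of tool x -> local row
    s=env.state();from scipy.spatial.transform import Rotation as Ro
    q=s["ee_rot"];R=Ro.from_quat([q[1],q[2],q[3],q[0]]).as_matrix()
    d=R.T@(np.array(target)-s["tcp_pos"])*1000
    h=np.arctan2(R[1,0],R[0,0]); dy=-np.degrees((yaw-h+np.pi/2)%np.pi-np.pi/2)
    return np.round(d,1),round(dy,1),round(np.degrees(h),1)
E
python3 - <<'E'
from h import *
T=lambda a,b:np.array([190+a/5,105+b/5]);S=lambda a,b:np.array([210+a/5,165+b/5])
# wrench home, origin at peg
w=[("top",T(668,326),(0,0,.073)),("top",T(675,494),(.115,0,.068)),("side",S(585,275),(0,0,.073)),("side",S(315,388),(.193,0,.058)),("top",T(605,290),(-.03,-.035,.008)),("top",T(703,290),(-.03,.035,.008)),("side",S(340,522),(.21,.035,.008)),("side",S(657,385),(-.03,.035,.008)),("side",S(255,463),(.21,-.035,.008))]
for k in (4,5,9):
    p,r=fit(w[:k]);print(p.round(4),np.degrees(p[2]).round(2));
print(r.round(1).tolist())
print("grip",p[:2]+.115*np.array([np.cos(p[2]),np.sin(p[2])]))
print("nut by top: dome",back("top",T(220,304),.117),"holes",back("top",T(221,309),.097), "rim", back("top",T(221,305),.105))
for z in(.097,.117):print("side dome",back("side",S(265,45),z))
print("side rim ellipse centre",back("side",S(265,58),.105))
print(step((p[0]+.115*np.cos(p[2]),p[1]+.115*np.sin(p[2]),.15),p[2]))
E
```

```text
[ 0.5714 -0.2372  3.1795] 182.17
[ 0.5721 -0.2368  3.1782] 182.1
[ 0.5742 -0.2371  3.2011] 183.41
[[0.7, -2.0], [1.8, -3.1], [-0.5, -0.6], [0.3, 1.7], [0.1, 0.4], [-0.7, -0.8], [-1.4, 0.7], [-0.2, 0.1], [-2.3, 0.4]]
grip [ 0.4594056  -0.24389739]
nut by top: dome [[0.57704917 0.08027059 0.117     ]] holes [[0.57663894 0.08055385 0.097     ]] rim [[0.57820972 0.08016899 0.105     ]]
side dome [[0.614315   0.11974961 0.097     ]]
side dome [[0.57861263 0.07115592 0.117     ]]
side rim ellipse centre [[0.58366568 0.07761599 0.105     ]]
(array([-518.3, -593.3,   81.3]), np.float64(-26.6), np.float64(156.8))
```

```bash
python3 -m inch '[[-25,-29,0,-6],[-75,-86,0,-12],[-115,-132,0,-18],[-155,-177,0,-25.7],[-195,-223,0,-25.7],[-235,-269,0,-25.7],[-275,-315,0,-25.7],[-315,-360,0,-25.7]]'
python3 - <<'E'
from h import *
print(env.state()["tcp_pos"],step((.457,-.242,.15),np.radians(182.5)))
E
```

```text
time: 2.0
tcp_pos: [0.3638, 0.051, 0.2317]
ee_rot: [0.001, -0.022, 1.0, 0.0]
contact_force: [1.8, 0.2, -0.1]
gripper_width: 0.0855
grip_force: 0.0
[0.36380454 0.05103899 0.23171312] (array([ -80.1, -296.8,   81.8]), np.float64(0.0), np.float64(-177.5))
```

```bash
python3 -m inch '[[-14,-50,10,0],[-28,-100,20,0],[-42,-150,40,0],[-56,-200,60,0],[-68,-250,70,0],[-78,-285,80,0],[-80,-297,82,0],[-80,-297,82,0]]'
python3 - <<'E'
from h import *
print(env.state()["tcp_pos"],step((.457,-.242,.105),np.radians(182.5)))
a=snap("top","pics/t1.png")[140:250,270:380];b=snap("side","pics/s1.png")[170:280,240:350]
cv2.imwrite("pics/c1.png",cv2.resize(np.hstack([a,b])[:,:,::-1],None,fx=3.6,fy=3.6,interpolation=cv2.INTER_CUBIC))
E
```

```text
time: 3.0
tcp_pos: [0.4563, -0.2401, 0.1492]
ee_rot: [-0.0, -0.022, 1.0, 0.0]
contact_force: [-0.2, 0.1, -0.2]
gripper_width: 0.0859
grip_force: 0.0
[ 0.45630033 -0.2401216   0.1492025 ] (array([-0.6, -1.9, 44.2]), np.float64(-0.0), np.float64(-177.5))
```

View pics/c1.png

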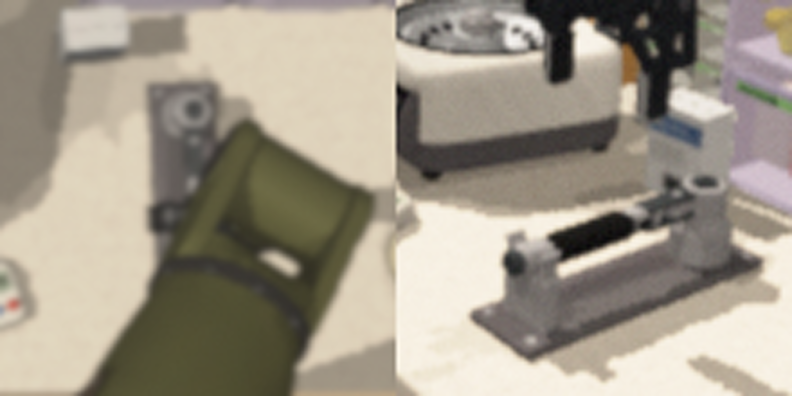

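The gripper stands over the wrench: the side view shows fingertips near (286,192) and (312,202), with the grip centre below at about (294,236). Now a check against projection.

Run:
```python
from h import *
print(proj("side",[[.4563,-.2401-.043,.162],[.4563,-.2401+.043,.162],[.457,-.242,.058],[.467,-.242,.058],[.457-.078,-.2455,.058],[.572,-.237,.073]]).round(1))
p,r=fit([("top",(323.6,170.2),(0,0,.073)),("top",(270+189/3.6,140+109/3.6),(0,0,.073)),("side",(240+(706-396)/3.6,170+183/3.6),(0,0,.073)),("side",(240+(517-396)/3.6,170+262/3.6),(.193,0,.058)),("side",(294.4,236.1),(.115,0,.058)),("side",(327,220),(0,0,.073)),("side",(273,242.6),(.193,0,.058))])
print(p,np.degrees(p[2]),r.round(1).tolist(),p[:2]+.115*np.array([np.cos(p[2]),np.sin(p[2])]))
```

```text
[[308.1 204.1]
 [285.7 193.2]
 [294.9 235.6]
 [297.8 234.7]
 [271.7 244.1]
 [325.9 219.6]]
[ 0.5727334  -0.23596452  3.19564778] 183.09713047889306 [[0.4, -1.6], [1.5, -1.7], [-0.3, -1.4], [-1.3, 1.3], [0.8, -0.5], [-1.2, -0.6], [-0.7, 1.5]] [ 0.45790137 -0.24217783]
```

```bash
python3 -m inch '[[-2,-2,30,-0.5],[-2,-2,60,-0.5],[-2,-2,85,-0.5],[-2,-2,100,-0.5],[-2,-2,108,-0.5],[-2,-2,112,-0.5],[-2,-2,112,-0.5]]' && python3 -m inch '[[0,0,0,0],[0,0,0,0],[0,0,0,0],[0,0,0,0],[0,0,0,0],[0,0,0,0]]' 0; python3 -m inch '[[0,0,0,0]]'
```

```text
time: 3.98
tcp_pos: [0.4588, -0.2422, 0.0377]
ee_rot: [0.0, -0.026, 1.0, -0.0]
contact_force: [-1.0, 0.2, -0.3]
gripper_width: 0.0853
grip_force: 0.0
time: 4.72
tcp_pos: [0.4587, -0.2416, 0.0376]
ee_rot: [0.0, -0.026, 1.0, 0.0]
contact_force: [-0.7, 6.0, 6.5]
gripper_width: 0.0207
grip_force: 58.3
time: 4.85
tcp_pos: [0.4587, -0.2416, 0.0376]
ee_rot: [0.0, -0.026, 1.0, 0.0]
contact_force: [-1.3, 6.0, 6.3]
gripper_width: 0.0212
grip_force: 58.3
```

```bash
python3 -m inch '[[0,0,-10,0],[0,0,-30,0],[0,0,-60,0],[0,0,-90,0],[0,0,-120,0],[0,0,-145,0],[0,0,-155,0],[0,0,-155,0]]'
python3 - <<'E'
from h import *
s=env.state();print(s["ft_torque"])
n=np.array([.5775,.0795]);yaw=np.radians(183)
g=n+.115*np.array([np.cos(yaw),np.sin(yaw)])
print(step((g[0],g[1],.193),yaw))
E
```

```text
time: 5.85
tcp_pos: [0.4585, -0.2421, 0.1922]
ee_rot: [0.0, -0.026, 1.0, -0.0]
contact_force: [-0.8, -0.9, -5.1]
gripper_width: 0.0211
grip_force: 59.0
[0.05082371 0.10883226 0.09128332]
(array([-20.7, 315. ,  -0.9]), np.float64(0.0), np.float64(-177.0))
```

```bash
python3 -m inch '[[-2,20,0,0],[-4,65,0,0],[-8,125,0,0],[-12,185,0,0],[-16,245,0,0],[-19,290,0,0],[-20.7,315,-1,0],[-20.7,315,-1,0]]';python3 -m inch '[[0,0,0,0],[0,0,0,0]]'
python3 - <<'E'
from h import *
a=snap("top","pics/t2.png")[110:220,180:290];b=snap("side","pics/s2.png")[110:220,200:310]
cv2.imwrite("pics/c2.png",cv2.resize(np.hstack([a,b])[:,:,::-1],None,fx=3.6,fy=3.6,interpolation=cv2.INTER_CUBIC))
for n in("top","side"):
  for o in ("wrench","wrench_grip"):
    print(n,o,[(round(r["conf"],2),np.round(np.array(r["bbox"])*[512,384,512,384],1)) for r in viewer.recognise(n,o)[:1]])
print(proj("top",[.5775,.0795,.193-.0296+.065]),proj("side",[.5775,.0795,.193-.0296+.065]),proj("side",[.5775,.0795,.193-.0296]))
E
```

```text
time: 6.85
tcp_pos: [0.4618, 0.0755, 0.1924]
ee_rot: [-0.001, -0.028, 1.0, 0.0]
contact_force: [-0.1, -0.5, -4.4]
gripper_width: 0.0211
grip_force: 59.3
time: 7.1
tcp_pos: [0.4625, 0.073, 0.193]
ee_rot: [-0.0, -0.026, 1.0, -0.0]
contact_force: [-0.2, -0.7, -3.9]
gripper_width: 0.0213
grip_force: 59.3
top wrench [(0.5, array([228.3, 155.1, 238.8, 216.5]))]
top wrench_grip [(0.74, array([223.9, 156.5, 240.8, 210.6]))]
side wrench [(0.57, array([219.9, 114.2, 316.4, 224.1]))]
side wrench_grip [(0.65, array([208.4, 143.9, 255.4, 156.5]))]
[[232.50913274 160.21604833]] [[262.13900345 141.02771216]] [[261.63528393 160.1574082 ]]
```

View pics/c2.png

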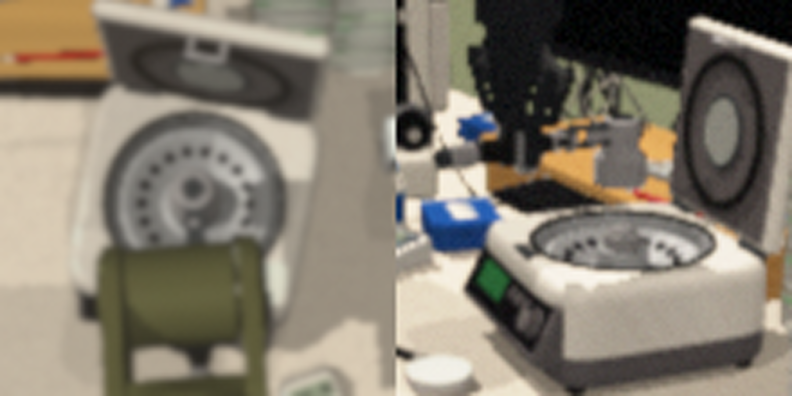

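The head is visible at top about (233.6,161.7) and side about (262.8,142.8), near the predicted point above the rotor. I'll refine the rotor centre and head numerically.

Run:
```python
from h import *
def holes(n,f,c0,z,r0,r1):
    g=cv2.imread(f,0).astype(np.float32);bl=cv2.GaussianBlur(g,(0,0),.7);bg=cv2.GaussianBlur(g,(0,0),3)
    th=np.linspace(0,2*np.pi,720)
    # search centre maximising darkness contrast of hole circle and outer rim: polar profile variance
    best=[]
    for dx in np.arange(-.02,.0201,.001):
        for dy in np.arange(-.02,.0201,.001):
            for r in np.arange(r0,r1,.001):
                P=np.c_[c0[0]+dx+r*np.cos(th),c0[1]+dy+r*np.sin(th),np.full(720,z)]
                uv=proj(n,P).astype(np.float32)
                v=cv2.remap(bl-bg,uv[None,:,0],uv[None,:,1],cv2.INTER_LINEAR)[0]
                F=np.abs(np.exp(-18j*th)@v)/720
                best.append((F,dx,dy,r))
    best.sort(reverse=True);b=np.array(best[:15]);print(n,"holes",np.round(b[0],4),"ctr",(np.array(c0)+np.average(b[:,1:3],0,b[:,0])).round(4))
def f2(n,f,z):
    try: holes(n,f,(.577,.080),z,.040,.060)
    except Exception as e: print(e)
f2("top","pics/t0.png",.095);f2("side","pics/s0.png",.095)
def dot(n,f,u,v):
    g=cv2.imread(f,0).astype(float);y,x=np.mgrid[v-3:v+4,u-3:u+4];w=np.clip(np.percentile(g[v-3:v+4,u-3:u+4],60)-g[v-3:v+4,u-3:u+4],0,None)*(np.hypot(x-u,y-v)<3.2)
    return (x*w).sum()/w.sum(),(y*w).sum()/w.sum()
for f,u,v,z in (("pics/t0.png",324,170,.073),("pics/t1.png",323,170,.073),("pics/t2.png",234,162,.2285)):
    d=dot("top",f,u,v);print(f,np.round(d,2),back("top",d,z).round(4))
print("side head top",back("side",(262.8,142.8),.2285))
```

```text
time passes only in moves, steps and waits
time passes only in moves, steps and waits
pics/t0.png [323.46 169.94] [[ 0.568  -0.2338  0.073 ]]
pics/t1.png [323.53 169.98] [[ 0.5678 -0.2341  0.073 ]]
pics/t2.png [233.27 161.92] [[0.5721 0.0771 0.2285]]
side head top [[0.56487784 0.05828588 0.2285    ]]
```

```bash
sed -i 's/^def cam(n):/import functools\n@functools.cache\ndef cam(n):/' h.py
python3 - <<'E'
from h import *
th=np.linspace(0,2*np.pi,720,endpoint=False)
def holes(n,f,c0,z):
    g=cv2.imread(f,0).astype(np.float32);bl=cv2.GaussianBlur(g,(0,0),.5)-cv2.GaussianBlur(g,(0,0),3)
    best=[]
    for dx in np.arange(-.016,.0161,.001):
        for dy in np.arange(-.016,.0161,.001):
            for r in np.arange(.04,.06,.001):
                uv=proj(n,np.c_[c0[0]+dx+r*np.cos(th),c0[1]+dy+r*np.sin(th),np.full(720,z)]).astype(np.float32)
                v=cv2.remap(bl,uv[None,:,0].copy(),uv[None,:,1].copy(),cv2.INTER_LINEAR)[0]
                best.append((abs(np.exp(-18j*th)@v)/720,dx,dy,r))
    best.sort(reverse=True);b=np.array(best[:12]);print(n,z,b[0].round(4),b[-1].round(4),(np.array(c0)+b[:,1:3].mean(0)).round(4),b[:,1:].std(0).round(4))
for z in(.085,.095):
    holes("top","pics/t0.png",(.577,.080),z);holes("side","pics/s0.png",(.577,.080),z)
E
```

```text
top 0.085 [7.4778e+00 4.0000e-03 2.0000e-03 5.3000e-02] [7.072e+00 4.000e-03 2.000e-03 5.100e-02] [0.5806 0.0825] [0.0005 0.0005 0.0009]
side 0.085 [3.4743 0.012  0.007  0.052 ] [3.3598 0.012  0.005  0.052 ] [0.5888 0.0862] [0.0006 0.0007 0.0008]
top 0.095 [7.5714e+00 2.0000e-03 2.0000e-03 5.2000e-02] [7.0966e+00 3.0000e-03 1.0000e-03 5.2000e-02] [0.5792 0.0818] [0.0006 0.0007 0.0007]
side 0.095 [ 3.4882 -0.005  -0.016   0.051 ] [ 3.1896e+00 -3.0000e-03 -1.6000e-02  5.2000e-02] [0.5724 0.0642] [0.0009 0.0004 0.0008]
```

```bash
python3 -m inch '[[-5,2,0,0],[-8,4,10,0],[-8,4,25,0],[-8,4,38,0],[-8,4,46,0],[-8,4,48,0]]'; python3 -m inch '[[0,0,2,0],[0,0,3,0],[0,0,4,0],[0,0,4,0]]'
python3 - <<'E'
from h import *
print(env.state()["ft_torque"])
a=snap("top","pics/t3.png")[110:220,180:290];b=snap("side","pics/s3.png")[110:220,200:310]
cv2.imwrite("pics/c3.png",cv2.resize(np.hstack([a,b])[:,:,::-1],None,fx=3.6,fy=3.6,interpolation=cv2.INTER_CUBIC))
E
```

```text
time: 8.15
tcp_pos: [0.4703, 0.0779, 0.1447]
ee_rot: [-0.0, -0.026, 1.0, -0.0]
contact_force: [-0.7, -0.3, -3.6]
gripper_width: 0.021
grip_force: 59.4
time: 8.65
tcp_pos: [0.4705, 0.078, 0.1414]
ee_rot: [0.0, -0.026, 1.0, 0.0]
contact_force: [-0.1, -0.1, -5.4]
gripper_width: 0.0213
grip_force: 59.4
[0.00580872 0.1281629  0.07744056]
```

View pics/c3.png

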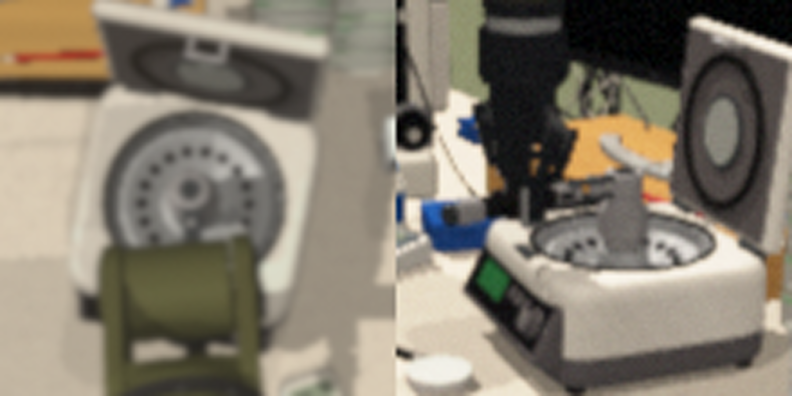

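The side view shows the socket centred over the rotor and the top view shows the head dot at ring centre. I'll descend by feel.

```bash
for i in 1 ; do python3 -m inch '[[0,0,1,0],[0,0,2,0],[0,0,3,0],[0,0,3,0]]'; done; python3 -m inch '[[0,0,1,0],[0,0,2,0],[0,0,2,0]]'
```

```text
time: 9.25
tcp_pos: [0.4705, 0.078, 0.1382]
ee_rot: [-0.0, -0.026, 1.0, 0.0]
contact_force: [-0.3, 0.3, -3.9]
gripper_width: 0.0207
grip_force: 59.4
time: 9.62
tcp_pos: [0.4706, 0.0778, 0.1363]
ee_rot: [0.0, -0.026, 1.0, -0.0]
contact_force: [1.7, -1.5, -3.5]
gripper_width: 0.0215
grip_force: 59.6
```

```bash
python3 -m inch '[[0,0,1,0],[0,0,2,0],[0,0,2,0]]'; python3 -m inch '[[0,0,1,0],[0,0,2,0],[0,0,2,0]]'
```

```text
time: 10.0
tcp_pos: [0.4706, 0.0779, 0.1342]
ee_rot: [0.0, -0.026, 1.0, -0.0]
contact_force: [2.8, -1.8, -4.8]
gripper_width: 0.021
grip_force: 59.8
time: 10.38
tcp_pos: [0.4705, 0.0779, 0.1323]
ee_rot: [0.0, -0.026, 1.0, -0.0]
contact_force: [3.1, -2.9, -4.4]
gripper_width: 0.0212
grip_force: 60.0
```

```bash
python3 -m inch '[[-1,-1,0,0],[-1.5,-1.5,0,0],[-1.5,-1.5,0,0]]'; python3 -m inch '[[0,0,1,0],[0,0,1.5,0],[0,0,1.5,0]]'
```

```text
time: 10.75
tcp_pos: [0.4712, 0.0769, 0.1319]
ee_rot: [-0.001, -0.027, 1.0, 0.0]
contact_force: [-5.2, 2.1, -3.4]
gripper_width: 0.0212
grip_force: 59.3
time: 11.12
tcp_pos: [0.4712, 0.0769, 0.1304]
ee_rot: [-0.001, -0.027, 1.0, 0.0]
contact_force: [-6.1, 1.7, -2.2]
gripper_width: 0.0208
grip_force: 59.4
```

```bash
python3 -m inch '[[0.8,0.4,0,0],[0.8,0.4,0,0]]'; python3 -m inch '[[0,0,1,0],[0,0,2,0],[0,0,2,0]]'; python3 -c "
from h import *
print(env.state()['ft_torque'])"
```

```text
time: 11.38
tcp_pos: [0.471, 0.077, 0.1306]
ee_rot: [-0.0, -0.026, 1.0, 0.0]
contact_force: [-2.1, 3.1, -5.7]
gripper_width: 0.0213
grip_force: 59.1
time: 11.75
tcp_pos: [0.471, 0.0769, 0.1286]
ee_rot: [-0.0, -0.026, 1.0, 0.0]
contact_force: [-4.6, 2.6, -2.3]
gripper_width: 0.0215
grip_force: 59.3
[0.52309344 0.91100633 0.27377958]
```

```bash
python3 -m inch '[[0.8,0.5,0,0],[0.8,0.5,0,0]]'; python3 -m inch '[[0,0,1,0],[0,0,2,0],[0,0,2,0]]'; python3 -m inch '[[0,0,1,0],[0,0,2,0],[0,0,2,0]]'; python3 -c "
from h import *
print(env.state()['ft_torque'])"
```

```text
time: 12.0
tcp_pos: [0.4708, 0.0773, 0.1289]
ee_rot: [0.001, -0.026, 1.0, -0.0]
contact_force: [2.4, 1.6, -6.3]
gripper_width: 0.0211
grip_force: 59.2
time: 12.38
tcp_pos: [0.4705, 0.0773, 0.127]
ee_rot: [0.0, -0.026, 1.0, -0.0]
contact_force: [-2.6, 0.3, 0.9]
gripper_width: 0.0212
grip_force: 60.0
time: 12.75
tcp_pos: [0.4701, 0.0771, 0.1251]
ee_rot: [-0.0, -0.026, 1.0, -0.0]
contact_force: [-9.8, -1.6, 6.7]
gripper_width: 0.0212
grip_force: 60.9
[-0.39757165  0.84801882 -0.36484762]
```

```bash
python3 -m inch '[[0.6,0,-1,0],[0.6,0,-1,0]]'
python3 - <<'E'
from h import *
print(env.state()["ft_torque"])
b=snap("side","pics/s4.png")[140:195,225:300]
p=proj("side",[[.58,.081,.162],[.58,.081,.172],[.58,.081,.097],[.4705,.0775,.147]])
print(((p-[225,140])*8).round(0))
snap("top","pics/t4.png")
cv2.imwrite("pics/c4.png",cv2.resize(b[:,:,::-1],None,fx=8,fy=8,interpolation=cv2.INTER_CUBIC))
E
```

```text
time: 13.0
tcp_pos: [0.4701, 0.0771, 0.1259]
ee_rot: [0.0, -0.026, 1.0, -0.0]
contact_force: [2.0, -1.6, -0.3]
gripper_width: 0.0212
grip_force: 59.8
[-0.5020738  -0.26337652 -0.39349048]
[[296. 163.]
 [296. 140.]
 [292. 310.]
 [ 77. 241.]]
```

View pics/c4.png

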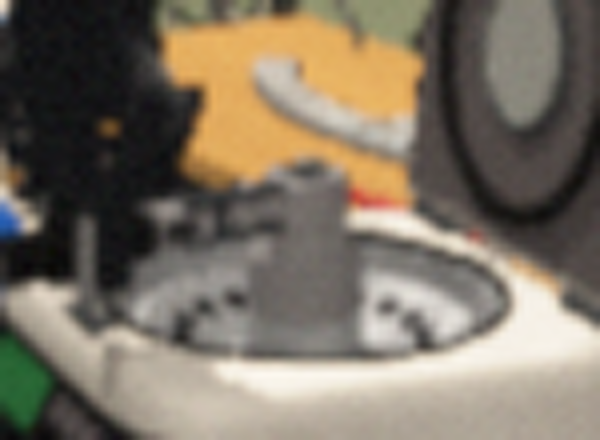

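The head top sits at about (308,172) in this crop, against about 171 expected when seated and about 148 on the corners, so the socket is fully down. Now I turn clockwise.

```bash
python3 -m inch '[[0,2.4,0,1.25],[-0.1,4.9,0,2.5],[-0.2,7.3,0,3.75],[-0.4,9.8,0,5],[-0.7,12.2,0,6.25],[-1,14.6,0,7.5],[-1.7,19.4,0,10],[-1.7,19.4,0,10]]'; python3 -c "
from h import *
print(env.state()['ft_torque'],step((0,0,0),0)[2])"
```

```text
time: 14.1
tcp_pos: [0.4705, 0.097, 0.1258]
ee_rot: [-0.0, 0.061, 0.998, -0.0]
contact_force: [0.2, -2.6, 0.2]
gripper_width: 0.0214
grip_force: 59.8
[-0.39865703 -0.3802607  -0.17496491] 173.0
```

```bash
python3 -m inch '[[0,2.4,0,1.25],[-0.1,4.9,0,2.5],[-0.2,7.3,0,3.75],[-0.4,9.8,0,5],[-0.4,9.8,0,5]]'; python3 -m inch '[[0,2.4,0,1.25],[-0.1,4.9,0,2.5],[-0.1,4.9,0,2.5]]'
```

```text
time: 14.72
tcp_pos: [0.4725, 0.1064, 0.1258]
ee_rot: [0.0, 0.105, 0.994, -0.0]
contact_force: [5.5, -4.0, -2.6]
gripper_width: 0.0211
grip_force: 59.6
time: 15.1
tcp_pos: [0.4736, 0.1112, 0.1258]
ee_rot: [0.0, 0.127, 0.992, -0.0]
contact_force: [6.2, -3.8, -2.7]
gripper_width: 0.0213
grip_force: 59.5
```

```bash
python3 -m inch '[[-0.8,2.4,0,1.25],[-1,4.9,0,2.5],[-1,4.9,0,2.5]]'; python3 -m inch '[[0,2.4,0,1.25],[-0.1,4.9,0,2.5],[-0.1,4.9,0,2.5]]'
```

```text
time: 15.48
tcp_pos: [0.4752, 0.1159, 0.1257]
ee_rot: [-0.0, 0.148, 0.989, -0.0]
contact_force: [-1.9, -2.1, 0.7]
gripper_width: 0.0209
grip_force: 60.0
time: 15.85
tcp_pos: [0.4769, 0.1205, 0.1257]
ee_rot: [-0.0, 0.169, 0.986, -0.0]
contact_force: [-3.0, -1.8, 1.5]
gripper_width: 0.0216
grip_force: 60.1
```

```bash
python3 -m inch '[[-0.2,2.4,0,1.25],[-0.3,4.9,0,2.5],[-0.3,4.9,0,2.5]]'; python3 -c "
from h import *
print(env.state()['ft_torque'],step((0,0,0),0)[2])"
```

```text
time: 16.23
tcp_pos: [0.4787, 0.1251, 0.1257]
ee_rot: [-0.0, 0.191, 0.982, -0.0]
contact_force: [-5.6, -1.0, 2.1]
gripper_width: 0.0211
grip_force: 60.2
[-0.36772787  0.56324523 -0.2636055 ] 158.0
```

```bash
python3 -m inch '[[0.4,2.4,0,1.25],[0.3,4.9,0,2.5],[0.3,4.9,0,2.5]]';python3 -m inch '[[0,2.4,0,1.25],[-0.1,4.9,0,2.5],[-0.1,4.9,0,2.5]]'
```

```text
time: 16.6
tcp_pos: [0.4806, 0.1296, 0.1258]
ee_rot: [0.0, 0.212, 0.977, 0.0]
contact_force: [-0.4, -2.2, -0.1]
gripper_width: 0.0213
grip_force: 59.9
time: 16.98
tcp_pos: [0.4827, 0.134, 0.1258]
ee_rot: [0.0, 0.234, 0.972, -0.0]
contact_force: [1.1, -4.1, -0.5]
gripper_width: 0.0209
grip_force: 59.8
```

```bash
cat > st.py <<'E'
from h import *
s=env.state();h=np.radians(step((0,0,0),0)[2]);F=s["contact_force"]
print("h",np.degrees(h).round(1),"Frad",(F[0]*np.cos(h)+F[1]*np.sin(h)).round(1),"Ftan",(F[0]*np.sin(h)-F[1]*np.cos(h)).round(1),s["ft_torque"].round(2))
E
python3 -m inch '[[0,2,0,1],[0,3.9,0,2],[0,3.9,0,2]]';python3 st.py
```

```text
time: 17.35
tcp_pos: [0.4845, 0.1375, 0.1258]
ee_rot: [0.0, 0.251, 0.968, 0.0]
contact_force: [3.1, -4.6, -1.0]
gripper_width: 0.0214
grip_force: 59.7
h 151.0 Frad -5.0 Ftan -2.5 [-0.83 -0.7  -0.21]
```

```bash
python3 -m inch '[[0,2,0,1],[0,2,0,1]]';python3 st.py
```

```text
time: 17.6
tcp_pos: [0.4854, 0.1392, 0.1258]
ee_rot: [0.0, 0.259, 0.966, -0.0]
contact_force: [3.6, -4.4, -1.3]
gripper_width: 0.0211
grip_force: 59.6
h 150.0 Frad -5.3 Ftan -2.0 [-0.91 -0.69 -0.18]
```

```bash
python3 -m inch '[[-0.6,2,0,1],[-0.6,3.9,0,2],[-0.6,3.9,0,2]]';python3 st.py
```

```text
time: 17.98
tcp_pos: [0.4876, 0.1425, 0.1258]
ee_rot: [-0.0, 0.276, 0.961, -0.0]
contact_force: [-1.6, -1.4, 0.8]
gripper_width: 0.0213
grip_force: 59.9
h 148.0 Frad 0.6 Ftan -2.0 [-0.53 -0.03 -0.18]
```

```bash
python3 -m inch '[[0,2,0,1],[-0.1,3.9,0,2],[-0.1,3.9,0,2]]';python3 st.py
```

```text
time: 18.35
tcp_pos: [0.4898, 0.1457, 0.1258]
ee_rot: [-0.0, 0.292, 0.956, 0.0]
contact_force: [-2.7, -0.2, 1.6]
gripper_width: 0.0213
grip_force: 60.0
h 146.0 Frad 2.1 Ftan -1.6 [-0.33  0.09 -0.16]
```

```bash
python3 -m inch '[[0,2,0,1],[-0.1,3.9,0,2],[-0.1,3.9,0,2]]';python3 st.py
```

```text
time: 18.73
tcp_pos: [0.4921, 0.1489, 0.1257]
ee_rot: [-0.0, 0.309, 0.951, 0.0]
contact_force: [-3.5, 0.7, 1.5]
gripper_width: 0.0209
grip_force: 60.1
h 144.0 Frad 3.2 Ftan -1.4 [-0.24  0.23 -0.11]
```

```bash
python3 -m inch '[[0.3,2,0,1],[0.3,3.9,0,2],[0.3,3.9,0,2]]';python3 st.py
```

```text
time: 19.1
tcp_pos: [0.4944, 0.152, 0.1258]
ee_rot: [0.0, 0.326, 0.945, -0.0]
contact_force: [0.8, -2.3, -0.5]
gripper_width: 0.0208
grip_force: 59.8
h 142.0 Frad -2.0 Ftan -1.4 [-0.53 -0.27 -0.11]
```

```bash
python3 -m inch '[[0,2,0,1],[-0.1,3.9,0,2],[-0.1,3.9,0,2]]';python3 st.py
```

```text
time: 19.48
tcp_pos: [0.4968, 0.155, 0.1257]
ee_rot: [0.0, 0.342, 0.94, -0.0]
contact_force: [1.0, -4.3, -1.2]
gripper_width: 0.0215
grip_force: 59.8
h 140.0 Frad -3.5 Ftan -2.6 [-0.92 -0.33  0.02]
```

```bash
python3 -m inch '[[-0.3,2,0,1],[-0.4,3.9,0,2],[-0.4,3.9,0,2]]';python3 st.py
```

```text
time: 19.85
tcp_pos: [0.4994, 0.1579, 0.1257]
ee_rot: [-0.0, 0.358, 0.934, -0.0]
contact_force: [-1.5, -3.1, 1.4]
gripper_width: 0.0211
grip_force: 59.9
h 138.0 Frad -0.9 Ftan -3.3 [-0.84  0.19  0.04]
```

```bash
python3 -m inch '[[0,2,0,1],[-0.1,3.9,0,2],[-0.1,3.9,0,2]]';python3 st.py
```

```text
time: 20.23
tcp_pos: [0.502, 0.1606, 0.1257]
ee_rot: [-0.0, 0.375, 0.927, -0.0]
contact_force: [-3.2, -3.2, 1.6]
gripper_width: 0.0209
grip_force: 60.0
h 136.0 Frad 0.1 Ftan -4.5 [-1.    0.46  0.24]
```

```bash
python3 -m inch '[[0,2,0,1],[-0.1,3.9,0,2],[-0.1,3.9,0,2]]';python3 st.py
```

```text
time: 20.6
tcp_pos: [0.5044, 0.1632, 0.1255]
ee_rot: [-0.001, 0.391, 0.921, -0.001]
contact_force: [-6.3, -6.1, 2.5]
gripper_width: 0.021
grip_force: 60.2
h 134.0 Frad -0.0 Ftan -8.8 [-1.4   0.82  0.31]
```

```bash
python3 -m inch '[[0,1.5,0,1],[-0.1,2.9,0,2],[-0.1,2.9,0,2]]';python3 st.py
```

```text
time: 20.98
tcp_pos: [0.5065, 0.1651, 0.1255]
ee_rot: [-0.001, 0.407, 0.914, -0.001]
contact_force: [-5.9, -5.2, 2.7]
gripper_width: 0.0209
grip_force: 60.2
h 132.0 Frad 0.1 Ftan -7.9 [-1.33  0.92  0.13]
```

```bash
python3 -m inch '[[0,1.5,0,1],[-0.1,2.9,0,2],[-0.1,2.9,0,2]]';python3 st.py
```

```text
time: 21.35
tcp_pos: [0.5088, 0.167, 0.1256]
ee_rot: [-0.001, 0.423, 0.906, -0.001]
contact_force: [-6.9, -4.7, 3.0]
gripper_width: 0.0213
grip_force: 60.2
h 130.0 Frad 0.8 Ftan -8.3 [-1.24  0.83  0.1 ]
```

```bash
python3 -m inch '[[0,1.5,0,1],[-0.1,2.9,0,2],[-0.1,2.9,0,2]]';python3 st.py
```

```text
time: 21.72
tcp_pos: [0.5111, 0.1689, 0.1256]
ee_rot: [-0.001, 0.438, 0.899, -0.001]
contact_force: [-6.0, -4.3, 2.2]
gripper_width: 0.0213
grip_force: 60.2
h 128.0 Frad 0.2 Ftan -7.4 [-1.18  0.86  0.06]
```

```bash
python3 -m inch '[[0,1.5,0,1],[-0.1,2.9,0,2],[-0.1,2.9,0,2]]';python3 st.py
python3 - <<'E'
from h import *
a=snap("top","pics/t5.png")[140:205,200:265];b=snap("side","pics/s5.png")[125:190,225:300]
cv2.imwrite("pics/c5.png",np.hstack([cv2.resize(a[:,:,::-1],(390,390),interpolation=cv2.INTER_CUBIC),cv2.resize(b[:,:,::-1],(405,390),interpolation=cv2.INTER_CUBIC)]))
E
```

```text
time: 22.1
tcp_pos: [0.5134, 0.1706, 0.1256]
ee_rot: [-0.001, 0.454, 0.891, -0.001]
contact_force: [-6.3, -4.2, 3.4]
gripper_width: 0.0208
grip_force: 60.2
h 126.0 Frad 0.3 Ftan -7.5 [-1.08  0.87 -0.  ]
```

View pics/c5.png

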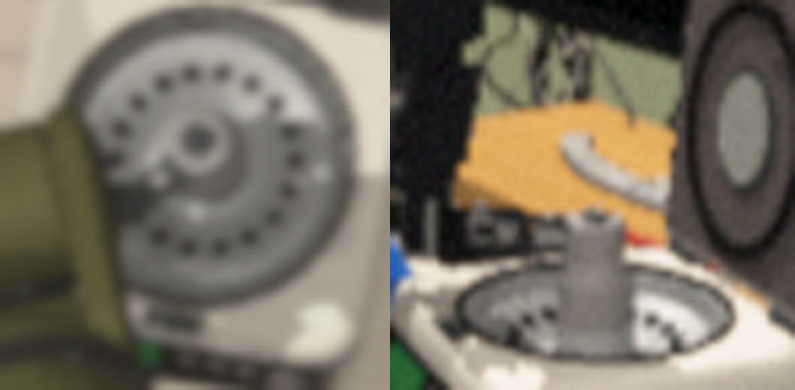

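The socket is still standing upright on the hub and the tangential force fell after its peak, so the handle has broken over by about 0.14 rad. I'll nudge it slightly further, hold, then unwind.

```bash
python3 -m inch '[[0,1,0,0.7],[-0.1,2.1,0,1.5],[-0.1,2.1,0,1.5]]';python3 st.py
```

```text
time: 22.58
tcp_pos: [0.5152, 0.1718, 0.1256]
ee_rot: [-0.001, 0.466, 0.885, -0.0]
contact_force: [-6.1, -3.3, 2.3]
gripper_width: 0.0211
grip_force: 60.2
h 124.5 Frad 0.7 Ftan -6.9 [-0.99  0.73 -0.02]
```

```bash
python3 -m inch '[[0,-2.9,0,-2],[-0.2,-5.8,0,-4],[-0.4,-8.7,0,-6],[-0.8,-11.5,0,-8],[-1.1,-13.7,0,-9.5],[-1.3,-15,0,-10.5],[-1.3,-15,0,-10.5]]';python3 st.py
```

```text
time: 23.45
tcp_pos: [0.5035, 0.1622, 0.1257]
ee_rot: [-0.001, 0.383, 0.924, -0.0]
contact_force: [-5.7, -2.8, 2.7]
gripper_width: 0.0211
grip_force: 60.2
h 135.0 Frad 2.0 Ftan -6.0 [-0.97  0.79  0.08]
```

```bash
python3 -m inch '[[0,-2,0,-1],[-0.1,-3.9,0,-2],[-0.2,-5.8,0,-3],[-0.3,-7.8,0,-4],[-0.3,-7.8,0,-4]]';python3 st.py
```

```text
time: 24.08
tcp_pos: [0.4983, 0.1565, 0.1258]
ee_rot: [-0.001, 0.35, 0.937, -0.0]
contact_force: [-5.8, -2.9, 2.8]
gripper_width: 0.021
grip_force: 60.2
h 139.0 Frad 2.4 Ftan -6.0 [-0.88  0.8  -0.04]
```

```bash
python3 -m inch '[[0,-2,0,-1],[-0.1,-3.9,0,-2],[-0.1,-3.9,0,-2]]';python3 st.py
python3 - <<'E'
from h import *
a=snap("top","pics/t6.png")[140:205,190:255];b=snap("side","pics/s6.png")[125:190,225:300]
cv2.imwrite("pics/c6.png",np.hstack([cv2.resize(a[:,:,::-1],(390,390),interpolation=cv2.INTER_CUBIC),cv2.resize(b[:,:,::-1],(405,390),interpolation=cv2.INTER_CUBIC)]))
E
```

```text
time: 24.45
tcp_pos: [0.496, 0.1537, 0.1258]
ee_rot: [-0.0, 0.334, 0.943, 0.0]
contact_force: [-5.4, -0.8, 2.2]
gripper_width: 0.0209
grip_force: 60.3
h 141.0 Frad 3.8 Ftan -4.0 [-0.58  0.67 -0.17]
```

View pics/c6.png

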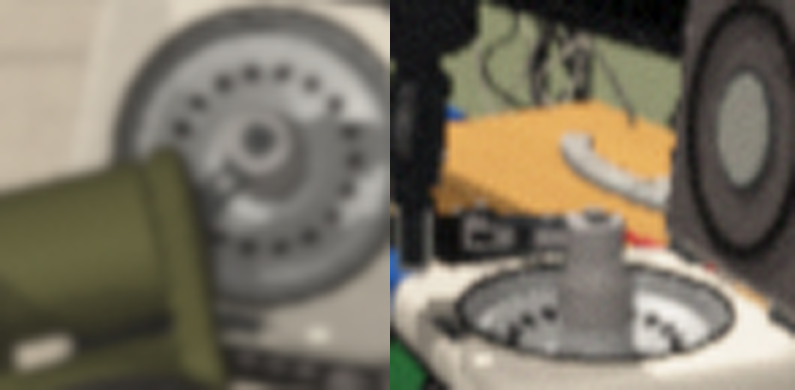

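Force is unloading and the handle is straight again. I'll relieve the residual load and lift.

```bash
python3 -m inch '[[0.3,-2,0,-1],[0.5,-3.4,0,-2],[0.5,-3.4,0,-2]]';python3 st.py
```

```text
time: 24.92
tcp_pos: [0.4937, 0.151, 0.1257]
ee_rot: [-0.0, 0.317, 0.948, -0.0]
contact_force: [-3.0, -3.9, 1.2]
gripper_width: 0.0213
grip_force: 60.3
h 143.0 Frad 0.1 Ftan -4.9 [-0.82  0.35 -0.48]
```

```bash
python3 -m inch '[[0,0,-1,0],[0,0,-3,0],[0,0,-5,0],[0,0,-5,0]]';python3 st.py
```

```text
time: 25.42
tcp_pos: [0.4937, 0.1509, 0.1304]
ee_rot: [-0.0, 0.317, 0.948, -0.0]
contact_force: [-0.2, -4.7, -4.5]
gripper_width: 0.0214
grip_force: 59.4
h 143.0 Frad -2.7 Ftan -3.9 [-0.87  0.15 -0.39]
```

```bash
python3 -m inch '[[-0.2,-0.8,-2,1],[-0.3,-1.5,-4,2],[-0.3,-1.5,-4,2]]';python3 st.py
```

```text
time: 25.8
tcp_pos: [0.4938, 0.1508, 0.1354]
ee_rot: [0.001, 0.334, 0.943, 0.001]
contact_force: [4.2, 5.1, -4.7]
gripper_width: 0.0212
grip_force: 60.1
h 141.0 Frad -0.0 Ftan 6.6 [ 1.04 -0.66  0.76]
```

```bash
python3 -m inch '[[0,0,-4,0],[0,0,-8,0],[0,0,-8,0]]';python3 st.py
```

```text
time: 26.18
tcp_pos: [0.4932, 0.1499, 0.1431]
ee_rot: [0.0, 0.334, 0.943, 0.0]
contact_force: [1.3, -0.8, -5.0]
gripper_width: 0.021
grip_force: 59.6
h 141.0 Frad -1.5 Ftan 0.2 [ 0.01  0.12 -0.03]
```

```bash
python3 -m inch '[[0,0,-10,0],[0,0,-25,0],[0,0,-40,0],[0,0,-50,0],[0,0,-50,0]]';python3 st.py; python3 -c "
from h import *
print(step((.4587,-.2416,.193),np.radians(183)))"
```

```text
time: 26.8
tcp_pos: [0.4934, 0.1498, 0.1937]
ee_rot: [0.001, 0.334, 0.943, 0.0]
contact_force: [0.4, 0.9, -4.9]
gripper_width: 0.0208
grip_force: 59.8
h 141.0 Frad 0.2 Ftan 0.9 [0.05 0.14 0.03]
(array([-219.4, -326.1,    0.5]), np.float64(-42.0), np.float64(141.0))
```

```bash
python3 -m inch '[[-14,-20,0,-3],[-41,-61,0,-9],[-69,-102,0,-16],[-96,-143,0,-23],[-124,-184,0,-30],[-151,-225,0,-36],[-178,-265,0,-42],[-199,-296,0,-42]]'; python3 -m inch '[[0,0,0,0],[0,0,0,0]]'; python3 -c "
from h import *
print(step((.4587,-.2416,.193),np.radians(183)))"
```

```text
time: 27.8
tcp_pos: [0.4609, -0.2072, 0.1923]
ee_rot: [-0.0, -0.027, 1.0, 0.0]
contact_force: [0.7, 0.4, -3.8]
gripper_width: 0.0212
grip_force: 59.7
time: 28.05
tcp_pos: [0.4613, -0.205, 0.1923]
ee_rot: [-0.0, -0.026, 1.0, 0.0]
contact_force: [-0.0, -0.2, -4.8]
gripper_width: 0.0209
grip_force: 59.9
(array([  4.6, -36.4,  -0.7]), np.float64(-0.0), np.float64(-177.0))
```

```bash
python3 -m inch '[[2,-15,0,0],[4.6,-30,0,0],[4.6,-36.4,10,0],[4.6,-36.4,40,0],[4.6,-36.4,75,0],[4.6,-36.4,100,0],[4.6,-36.4,110,0],[4.6,-36.4,110,0]]'; python3 st.py
python3 - <<'E'
from h import *
s=env.state()["tcp_pos"]
def dot(f,u,v):
    g=cv2.imread(f,0).astype(float)
    for _ in range(4):
        U,V=int(round(u)),int(round(v));y,x=np.mgrid[V-3:V+4,U-3:U+4];p=g[V-3:V+4,U-3:U+4];w=np.clip(np.percentile(p,60)-p,0,None)*(np.hypot(x-u,y-v)<2.6);u,v=(x*w).sum()/w.sum(),(y*w).sum()/w.sum()
    return u,v
snap("top","pics/t7.png");b=snap("side","pics/s7.png")[195:275,255:345]
z=s[2]-.0296+.065
e=proj("top",[.568+s[0]-.4587,-.234+s[1]+.2416,z])[0];d=dot("pics/t7.png",*e)
print("exp",e,"got",d,back("top",d,z)-s, "home",np.array(back("top",dot("pics/t0.png",323.5,170),.073))-[.4587,-.2416,0])
cv2.imwrite("pics/c7.png",cv2.resize(b[:,:,::-1],None,fx=6,fy=6,interpolation=cv2.INTER_CUBIC))
E
```

```text
time: 29.05
tcp_pos: [0.4588, -0.2421, 0.0825]
ee_rot: [-0.0, -0.026, 1.0, 0.0]
contact_force: [-0.2, 0.1, -2.9]
gripper_width: 0.0212
grip_force: 59.9
h -177.0 Frad 0.2 Ftan 0.1 [0.01 0.17 0.  ]
exp [326.00236763 168.04527226] got (np.float64(326.09332166812476), np.float64(168.07728200641586)) [[0.10918828 0.00729095 0.0354    ]] home [[0.10918382 0.00779775 0.073     ]]
```

View pics/c7.png

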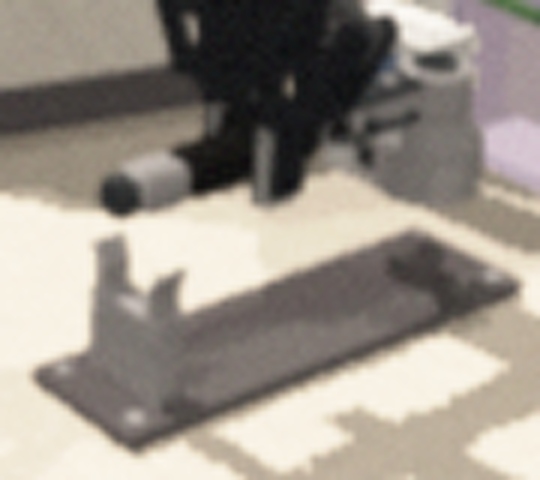

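The wrench hangs straight above its rest (handle end at (125,195) over the fork at (140,280)), and the head offset matches home within 0.5 mm. Lowering.

```bash
python3 -m inch '[[0,0.5,8,0],[0,0.5,16,0],[0,0.5,24,0],[0,0.5,32,0],[0,0.5,38,0],[0,0.5,42,0],[0,0.5,42,0]]'; python3 st.py
```

```text
time: 30.02
tcp_pos: [0.4592, -0.241, 0.0407]
ee_rot: [0.001, -0.026, 1.0, 0.0]
contact_force: [1.4, 7.3, -1.0]
gripper_width: 0.0213
grip_force: 62.0
h -177.0 Frad -1.7 Ftan 7.2 [ 1.06 -0.79 -0.54]
```

```bash
python3 -m inch '[[0,0,1,0],[0,0,2,0],[0,0,2.5,0],[0,0,2.5,0]]'; python3 st.py
```

```text
time: 30.52
tcp_pos: [0.4593, -0.2411, 0.0388]
ee_rot: [0.001, -0.026, 1.0, 0.0]
contact_force: [-2.3, 9.5, 8.1]
gripper_width: 0.0208
grip_force: 63.2
h -177.0 Frad 1.8 Ftan 9.6 [ 1.37 -0.21 -0.54]
```

```bash
python3 -m inch '[[0,0.8,0,0],[0,1.5,0,0],[0,1.5,0,0]]'; python3 st.py;  python3 -m inch '[[0,0,0.5,0],[0,0,1,0],[0,0,1,0]]'; python3 st.py
```

```text
time: 30.9
tcp_pos: [0.4591, -0.2404, 0.0385]
ee_rot: [0.001, -0.026, 1.0, -0.0]
contact_force: [1.6, -1.2, 2.1]
gripper_width: 0.0214
grip_force: 62.1
h -177.0 Frad -1.6 Ftan -1.3 [-0.24 -0.79 -0.17]
time: 31.28
tcp_pos: [0.4588, -0.2402, 0.0375]
ee_rot: [0.0, -0.026, 1.0, -0.0]
contact_force: [-1.1, -1.5, 5.1]
gripper_width: 0.0213
grip_force: 62.7
h -177.0 Frad 1.2 Ftan -1.5 [-0.19 -0.4  -0.18]
```

Height equals the home grasp height (0.0376), so I release and withdraw.

```bash
python3 -m inch '[[0,0,0,0],[0,0,0,0],[0,0,0,0],[0,0,0,0],[0,0,0,0],[0,0,0,0]]' 85; python3 -m inch '[[0,0,-15,0],[0,0,-45,0],[0,0,-90,0],[0,0,-140,0],[0,0,-180,0],[0,0,-190,0],[0,0,-190,0]]'
python3 - <<'E'
from h import *
a=snap("top","pics/t8.png")[150:240,280:370];b=snap("side","pics/s8.png")[190:280,255:345]
o=cv2.imread("pics/s0.png")[190:280,255:345,::-1]
g=lambda f:cv2.imread(f,0)[215:250,262:340].astype(float)
print("side diff vs start",np.abs(g("pics/s8.png")-g("pics/s0.png")).mean(),"noise s1",np.abs(g("pics/s1.png")-g("pics/s0.png")).mean())
sh,_=cv2.phaseCorrelate(g("pics/s0.png"),g("pics/s8.png"));print(sh)
cv2.imwrite("pics/c8.png",cv2.resize(np.hstack([o,b])[:,:,::-1],None,fx=4.4,fy=4.4,interpolation=cv2.INTER_CUBIC))
E
```

```text
time: 32.02
tcp_pos: [0.4587, -0.24, 0.0373]
ee_rot: [-0.0, -0.026, 1.0, 0.0]
contact_force: [0.5, 0.5, -0.2]
gripper_width: 0.0848
grip_force: 0.0
time: 32.9
tcp_pos: [0.4587, -0.24, 0.2277]
ee_rot: [0.0, -0.026, 1.0, -0.0]
contact_force: [0.3, -0.0, -1.2]
gripper_width: 0.0852
grip_force: 0.0
side diff vs start 11.796703296703297 noise s1 10.77875457875458
(0.059655343273604444, 0.060764844631925996)
```

View pics/c8.png

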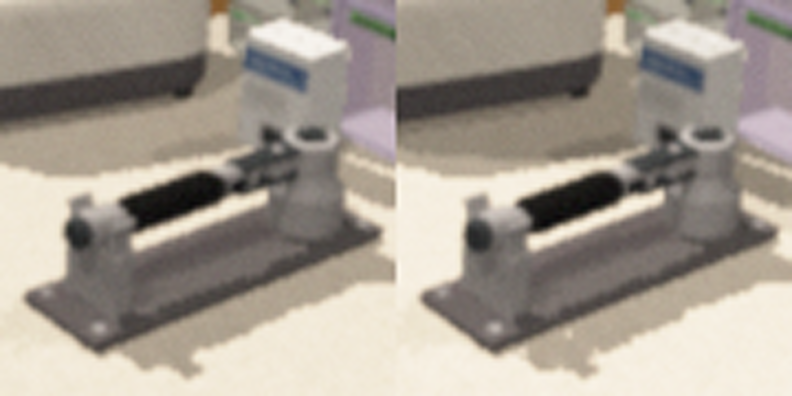

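The wrench lies in its rest exactly as at the start: head at (705,140) against (310,140), and a measured image shift under 0.1 px. Handing in.

```bash
python3 -c "
from station import env
print(env.hand_in())"
```

```text
the job is handed in; nothing more can be done
None
```

The job is handed in with no verdict shown: the nut came up tight, the handle broke over by an estimated 0.16 rad (judged from force and tool angle, not seen directly), the forces gave no sign the nut loosened as I lifted off, and the wrench is back in its rest as found.

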